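# Fetch the hemmed-in medallion box and stack it on its twin

### The job

In the supplies tray a blue-lidded box of medallions is hemmed in by a bottle of cleaner, a bottle of primer and a spray can: stand all three upright on the green cutting mat, then lift the box out and stack it squarely on the other blue-lidded box on the gluing board, with its feet down in the recesses of that lid. Then put the two bottles and the can back in the tray, upright, each on the very spot where it stood at the start. Leave the orange-lidded box and the two plaques where they are.

Things in the scene. Friction and masses are not known exactly. Their poses are not given: they have to be found in the camera images.
- cleaner: cleaner bottle: round, white with a blue label, 54 mm across, 150 mm high with its red cap (34 mm across, top 38 mm; a shoulder slopes from 112 down to 94 mm height). 0.26 kg. Lift it by the cap, middle 131 mm above the underside. Stands in the tray at the start. Origin: centre of the underside, z up.
- primer: primer bottle: round, dark amber-brown with a cream label, 52 mm across, 145 mm high with its black cap (32 mm across, top 39 mm; a shoulder slopes from 106 down to 88 mm height). 0.24 kg. Lift it by the cap, middle 126 mm above the underside. Stands in the tray at the start. Origin: centre of the underside, z up.
- spray: spray can: round, green, 54 mm across, 158 mm high with its yellow overcap (48 mm across, top 44 mm). 0.28 kg. Lift it by the overcap, middle 136 mm above the underside. Stands in the tray at the start. Origin: centre of the underside, z up.
- box: box to fetch: off-white, flush blue lid, 64 (x) by 104 (y) by 50 mm high over all, 0.34 kg; 6 mm tapered round feet at x +-19, y +-39 mm (8 mm wide at the tip, 11 at the root). Mid-tray, no room for a finger beside it. Grip across x (64 mm), e.g. 30 mm above its origin. Stacked, its origin is 45 mm above that of base. Origin: centre of the underside at the feet's tips, z up.
- base: box to stack on: twin of the one to fetch (blue lid, 64 (x) by 104 (y) by 50 mm), loose on the gluing board (plywood, 12 mm thick, 230 by 190 mm), 0.55 kg. The lid has four square recesses 15 mm wide and 5 mm deep at x +-19, y +-39 mm, which take the feet. Origin: centre of the underside at the feet's tips, z up.
- other: box of the same form with an orange lid, 64 (x) by 104 (y) by 50 mm, loose on the gluing board beside base (centres 98 to 118 mm apart), 0.55 kg: not to be moved. Origin: centre of the underside at the feet's tips, z up.
- tray: supplies tray, fixed: dark steel, light grey liner, 222 (x) by 150 mm (y), rim 22 mm high, walls 4 mm; its floor, on which things stand, is 4 mm above the bench. The box lies at its middle, long side along y; bottles and can stand near x -67, y +37; x -67, y -37; x +67, y 0 mm, any of them at any place. Origin: centre of the underside, z up.
- mat: green cutting mat with a pale grid, fixed, 260 (x) by 180 mm (y), 3 mm thick, empty at the start: the side area where bottles and can are stood meanwhile. Origin: centre of the underside, z up.
- plaque1: finished award plaque on the bench, far left: dark mahogany shield 130 by 100 by 16 mm with a white medallion 8 mm high; loose, not to be moved. Origin: near the centre of the underside.
- plaque2: the like plaque on the bench, far right; loose, not to be moved. Origin: near the centre of the underside.
There are look-alikes about, which are no part of the job. Leave any pink look-alike of the base alone.

How it is judged (in metres and radians):
On the way, in this order (a step that is already met when the one before it is completed fails the run):
1. both bottles and the can stand upright on the cutting mat, let go (x of cleaner in the frame of mat between -0.125 and 0.125 m and y of cleaner in the frame of mat between -0.085 and 0.085 m and z of each of cleaner, primer, spray in the frame of mat below 0.009 m and angle between each of cleaner, primer, spray's own z axis and vertical below 0.1 rad and linear speed of each of cleaner, primer, spray below 0.02 m/s and contact force between each of cleaner, primer, spray and the fingers below 0.3 N and x of primer in the frame of mat between -0.125 and 0.125 m and y of primer in the frame of mat between -0.085 and 0.085 m and x of spray in the frame of mat between -0.125 and 0.125 m and y of spray in the frame of mat between -0.085 and 0.085 m), for 0.2 s.
2. the box from the tray is seated on the other blue-lidded box, feet in the recesses, and let go (horizontal distance between box and base below 0.006 m and z of box in the frame of base between 0.04 and 0.047 m and angle between the x axis of box and the x axis of base, either way round below 0.08 rad and angle between box's own z axis and vertical below 0.05 rad and linear speed of box below 0.02 m/s and contact force between box and the fingers below 0.3 N), for 0.2 s.
At the end, for the whole second after the job is handed in: The fetched box sits on the other blue-lidded box, feet in the recesses (centres within 6 mm, parallel within 0.08 rad, origin 40 to 47 mm above the other's, level within 0.05 rad); cleaner, primer and can each stand upright (0.1 rad) within 15 mm of where it began; all released, at rest (all of step 2 and distance of each of cleaner, primer, spray from where it was at the start of the episode below 0.015 m and angle between each of cleaner, primer, spray's own z axis and vertical below 0.1 rad and linear speed of each of cleaner, primer, spray below 0.02 m/s and contact force between each of cleaner, primer, spray and the fingers below 0.3 N); the robot touches nothing.
It fails at once if the orange-lidded box is shifted by more than 20 mm (distance of other from where it was at the start of the episode above 0.02 m).
It fails at once if a plaque is shifted by more than 20 mm (distance of plaque1 from where it was at the start of the episode above 0.02 m).
It fails at once if a plaque is shifted by more than 20 mm (distance of plaque2 from where it was at the start of the episode above 0.02 m).
It also fails if it takes over 141 s, if anything falls off the work surface, if the arm or the gripper's body presses on something with over 40 N, if the wrist force passes 120 N, or if a joint passes its speed limit or range.

### The arm

A 6-joint arm with a two-finger parallel gripper is mounted at the origin on the work surface. World frame = base frame: x ahead of the robot, y to its left, z up, the work surface at z = 0. Lengths are in mm, angles in rad, forces in N, time in s.
With the tool pointing down it reaches from about 350 to 975 mm from the base axis. Payload 7.1 kg.
Tool frame: the origin (TCP) lies at the very end of the fingers, on their centre line; the grasp point (between the pads) lies 19 mm behind it; z points along the fingers, y is the line along which they close (so a half turn about z gives the same grasp; the last joint's range is limited). The gripper opens to 88 mm and grips with 3 to 60 N. Pads are 20 mm wide; open, the fingers measure 115 mm over their backs; the gripper's body (75 mm by 178 mm) begins 61 mm behind the grasp point.
Start: joints at [-1.126, 0.423, 1.63, -0, 1.089, -0.019], TCP at [279.608, -558.949, 222.675] pointing down, gripper open.
Joint ranges: [-3, 3], [-0.9, 2.11], [0.09, 2.58], [-1.31, 4.45], [0.11, 2.69], [-2.54, 2.54]. Speed limits (rad/s): [2.39, 2.39, 3.01, 3.14, 3.14, 3.14].

### API

Orientations are given as a rotation vector (axis times angle).
In Python, from station import manip gives the robot as it stands.
- The arm moves only by the shell command python3 -m crank 'ROWS' [FORCE]. ROWS is text: rows parted by semicolons, each of 5 numbers parted by spaces: the opening, from 0 (shut) to 1 (fully open), then the shift along the tool's x, y, z in cm, then the turn about the tool's z in degrees. A call has 1 to 10 rows; each row is the pose to reach, as a shift and turn from the pose commanded when the call began, along the tool's axes at that moment; what a row does not reach only later rows make up. A row lasts 1/8 s, in which the tool goes at most 62.5 mm and 10.7 degrees, less where a joint would pass 70% of its speed; a pose out of reach is approached as far as the arm can. A call with a gripper value outside its range is refused whole. The fingers move at their own pace and stop on an object; FORCE is the grip in N (left out, the last holds). Time passes only in rows, so rows that repeat a pose let the fingers close. It gives the time, the measured TCP pose, the force, the opening and the grip force at its end, in the units of the state.
- manip.get_state(): the state, without advancing time (a new reading comes with each control period).
- manip.grab_frame(name): name is "side" or "top" or "wrist"; returns a dict with "frame" (384x512x3 uint8, red, green, blue), "z_map" (384x512 float32, mm along the optical axis (not along the pixel's ray), 0 where there is no reading), "camera_matrix" (3x3 intrinsics, pixels), "world_from_camera" (4x4, takes a point from camera to world coordinates). Camera axes: x right, y up, looking along -z (the intrinsics and any distortion apply to the point x, -y, -z); pixel columns grow to the right and rows downward; lengths in mm; the calibration is good to about 2 mm. A picture is of the moment at which its call begins.
- manip.job_done(): hands the job in; it is judged then, once.
The state is a dict: "clock": time; "joints": joint angles; "joint_vel": joint speeds; "joint_torque": joint torques, N m; "tool_pos": TCP position; "eef_rot": TCP orientation; "wrist_force": force on the tool from outside, world axes, zero at the start; "moment": the same for the moment, N m; "width": finger opening in mm; "grip_force": force on a finger pad.
Only numpy, scipy, OpenCV 4.12 (cv2) and the standard library are available. Lean on these libraries where they do the work, as an engineer would, in place of code of your own. Each camera call takes 0.05 s, during which the arm holds its last target. There are 200 camera calls.

## Working session

There is one attempt and no reset: what is moved stays moved. The work goes in short steps, Python scripts to look and compute and a shell command to move; the robot and the scene stay as the last step left them, time stands still between calls to the robot, and variables do not carry over. Pictures are saved under pics/ and viewed, at most 14 in all, crops included, and the job is handed in when it is done.

```bash
ls; mkdir -p pics
python3 - <<'E'
from station import manip
import cv2,numpy as np
s=manip.get_state();print({k:np.round(v,3) for k,v in s.items()})
for n in("top","side"):
    f=manip.grab_frame(n);cv2.imwrite(f"pics/{n}0.png",f["frame"][:,:,::-1]);np.savez(f"pics/{n}0.npz",**f)
    print(n,f["camera_matrix"].round(1).tolist(),f["world_from_camera"].round(3).tolist(),[k for k in f])
E
```

```text
pics
{'clock': np.float64(0.0), 'joints': array([-1.126,  0.424,  1.631,  0.   ,  1.089, -0.019]), 'joint_vel': array([-0.   , -0.002, -0.001,  0.   ,  0.002, -0.001]), 'joint_torque': array([ 1.0000e-03, -5.4462e+01, -2.7367e+01,  6.4000e-02,  2.3000e-02,
       -0.0000e+00]), 'tool_pos': array([ 279.374, -558.451,  221.876]), 'eef_rot': array([-3.056, -0.722,  0.   ]), 'wrist_force': array([-0.187,  0.643,  0.607]), 'moment': array([ 0.044, -0.029,  0.028]), 'grip_force': np.float64(0.0), 'width': np.float64(87.593)}
top [[479.4, 0.0, 247.7], [0.0, 479.4, 193.9], [0.0, 0.0, 1.0]] [[0.009, 0.993, -0.121, 302.098], [-1.0, 0.009, 0.004, 73.467], [0.005, 0.121, 0.993, 1686.913], [0.0, 0.0, 0.0, 1.0]] ['frame', 'z_map', 'camera_matrix', 'world_from_camera']
side [[369.5, 0.0, 256.1], [0.0, 369.5, 191.2], [0.0, 0.0, 1.0]] [[-0.722, 0.477, -0.502, -34.09], [-0.692, -0.508, 0.513, 615.555], [-0.01, 0.717, 0.697, 788.503], [0.0, 0.0, 0.0, 1.0]] ['frame', 'z_map', 'camera_matrix', 'world_from_camera']
```

View pics/top0.png

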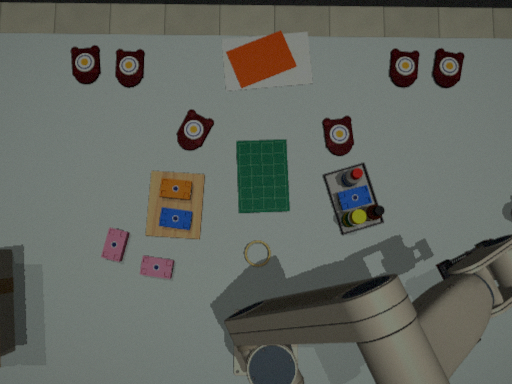

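View pics/side0.png

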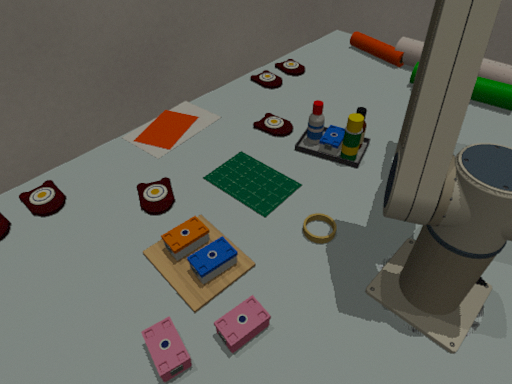

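Top view: tray centre at (353,198) with the red cap (356,174), yellow cap (357,217), black cap (376,212) and blue box lid (355,198). The mat is at (263,176), the blue base at (176,219) and the orange box at (176,189).

```bash
cat > h.py <<'E'
import cv2,numpy as np
from station import manip
from scipy.spatial.transform import Rotation as R
def ray(f,uv,z):
    K=f["camera_matrix"];T=f["world_from_camera"];uv=np.atleast_2d(uv).astype(float)
    d=np.c_[(uv[:,0]-K[0,2])/K[0,0],-(uv[:,1]-K[1,2])/K[1,1],-np.ones(len(uv))]@T[:3,:3].T
    return (T[:3,3]+d*((z-T[2,3])/d[:,2])[:,None])[:,:2]
def proj(f,p):
    K=f["camera_matrix"];T=f["world_from_camera"];c=(np.atleast_2d(p)-T[:3,3])@T[:3,:3]
    return np.c_[K[0,0]*c[:,0]/-c[:,2]+K[0,2],-K[1,1]*c[:,1]/-c[:,2]+K[1,2]]
def mask(f,h0,h1,s0=120,v0=40,v1=255):
    h=cv2.cvtColor(f["frame"],cv2.COLOR_RGB2HSV)
    m=((h[...,0]>=h0)&(h[...,0]<=h1) if h0<=h1 else (h[...,0]>=h0)|(h[...,0]<=h1))&(h[...,1]>=s0)&(h[...,2]>=v0)&(h[...,2]<=v1)
    return m.astype(np.uint8)
def blobs(f,m,z,amin=20,roi=None):
    if roi: k=np.zeros_like(m);k[roi[1]:roi[3],roi[0]:roi[2]]=1;m=m*k
    out=[]
    for c in cv2.findContours(m,cv2.RETR_EXTERNAL,cv2.CHAIN_APPROX_NONE)[0]:
        if cv2.contourArea(c)<amin: continue
        w=ray(f,c[:,0],z).astype(np.float32);r=cv2.minAreaRect(w);b=cv2.boxPoints(r)
        e=max((b[1]-b[0],b[2]-b[1]),key=np.linalg.norm)
        out.append((c[:,0].mean(0).round(1),np.round(r[0],1),np.round(r[1],1),round(np.degrees(np.arctan2(e[1],e[0]))%180,1),cv2.contourArea(c)))
    return out  # px, world centre, dims, long-axis direction deg
def grab(n,name=None):
    f=manip.grab_frame(n)
    if name: cv2.imwrite(f"pics/{name}.png",f["frame"][:,:,::-1]);np.savez(f"pics/{name}.npz",**f)
    return f
def goal(x,y,z,yaw):
    """shift/turn to a tool-down TCP with closing line (tool y) at yaw deg in world"""
    s=manip.get_state();Rm=R.from_rotvec(s["eef_rot"]).as_matrix()
    d=Rm.T@(np.array([x,y,z])-s["tool_pos"])/10
    cur=np.degrees(np.arctan2(Rm[1,1],Rm[0,1]));t=-(yaw-cur);t=(t+90)%180-90
    print("pos",s["tool_pos"].round(1),"yaw",cur.round(1),"tilt",Rm[:,2].round(3),"shift",d.round(2),"turn",round(t,1),"j6",np.degrees(s["joints"][5]).round(1),"t",round(float(s["clock"]),2))
E
python3 - <<'E'
from h import *
f=dict(np.load("pics/top0.npz"))
for n,a,z in(("mat",(70,88,80,30),3),("blue",(100,125,120,60),50),("orange",(5,18,150,60),60),("red",(170,3,150,60),154),("yel",(22,34,150,60),162),):
    for b in blobs(f,mask(f,*a),z,25): print(n,*b)
E
```

```text
mat [262.3 176.1] [573.1  15.2] [257.6 178.6] 2.7 3469.5
blue [175.2 218.3] [414.6 313.7] [104.3  61.8] 82.4 507.5
blue [354.5 197.3] [ 492.6 -300.2] [ 63.2 104.8] 105.3 510.0
orange [175.2 188.3] [516.6 315. ] [105.7  66.8] 85.0 547.5
orange [260.9  59. ] [982.5  24.1] [143.3 210.5] 113.0 2202.5
red [357.  172.7] [ 561.5 -286.4] [29.6 30.5] 135.0 65.0
yel [358.7 216. ] [ 419.6 -288.3] [44.7 45.2] 90.5 159.0
```

Run:
```python
from h import *
f=dict(np.load("pics/top0.npz"))
c=cv2.resize(f["frame"][150:245,310:395],None,fx=6,fy=6,interpolation=cv2.INTER_CUBIC);cv2.imwrite("pics/traycrop.png",c[:,:,::-1])
f=grab("wrist","w0");print(f["world_from_camera"].round(3).tolist(),f["camera_matrix"].round(1).tolist())
from h import goal
goal(279,-558,222,0)
```

```text
[[0.447, 0.857, 0.256, 350.111], [-0.895, 0.429, 0.127, -524.094], [-0.001, -0.286, 0.958, 384.112], [0.0, 0.0, 0.0, 1.0]] [[286.5, 0.0, 253.5], [0.0, 286.5, 188.1], [0.0, 0.0, 1.0]]
pos [ 279.4 -558.6  222.1] yaw -63.4 tilt [-0.001  0.001 -1.   ] shift [-0.01 -0.07  0.01] turn -63.4 j6 -1.1 t 0.15
```

View pics/traycrop.png

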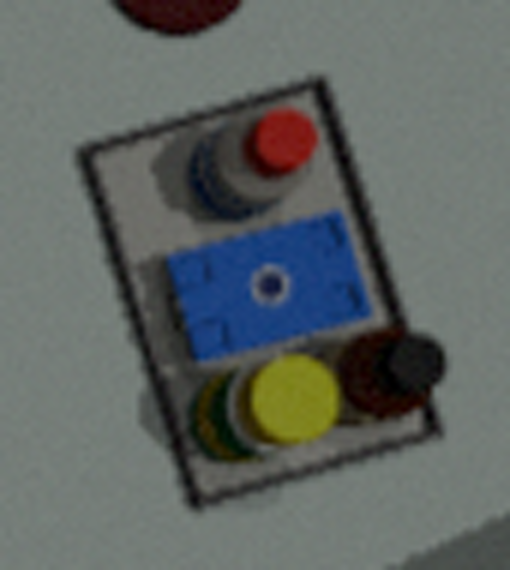

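The crop shows the cleaner in the upper half of the tray, with the spray can and primer below the blue box; the tray is yawed about 15°. Next I'll go above it for the wrist view.

```bash
python3 -c "
from h import *
goal(490,-300,340,15)"
```

```text
pos [ 279.4 -558.6  222.1] yaw -63.4 tilt [-0.001  0.001 -1.   ] shift [ 30.4  -13.72 -11.78] turn -78.4 j6 -1.1 t 0.15
```

```bash
python3 -m crank '1 0 0 -6 0; 1 4 -2 -11.7 -10; 1 8 -4 -11.7 -20; 1 12 -6 -11.7 -30; 1 16 -7 -11.7 -40; 1 20 -9 -11.7 -50; 1 24 -11 -11.7 -60; 1 28 -13 -11.7 -70; 1 30.4 -13.7 -11.7 -78.4; 1 30.4 -13.7 -11.7 -78.4'; python3 -c "
from h import *
goal(490,-300,340,15)
f=grab('wrist','w1');f=grab('top','top1')"
```

```text
clock: 1.4
tool_pos: [491.0, -299.2, 339.4]
eef_rot: [-1.91, -2.494, -0.0]
wrist_force: [-0.3, -0.6, 0.1]
width: 88.0
grip_force: 0.0
pos [ 491.  -299.2  339.4] yaw 15.1 tilt [-0.  0. -1.] shift [-0.05 -0.11 -0.06] turn 0.1 j6 -47.6 t 1.4
```

View pics/w1.png

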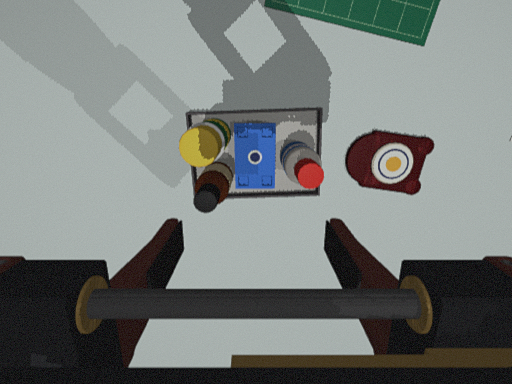

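Wrist view: yellow cap (200,145), black cap (206,200), red cap (309,175), box lid (255,157). I'll use the depth map to isolate the cap tops.

```bash
cat >> h.py <<'E'
def cloud(f):
    v,u=np.mgrid[:384,:512];K=f["camera_matrix"];T=f["world_from_camera"];d=f["z_map"]
    return np.stack([(u-K[0,2])/K[0,0]*d,-(v-K[1,2])/K[1,1]*d,-d],-1)@T[:3,:3].T+T[:3,3]
def tops(f,zlo,zhi,xy,r,amin=20):
    P=cloud(f);m=((P[...,2]>zlo)&(P[...,2]<zhi)&(np.hypot(P[...,0]-xy[0],P[...,1]-xy[1])<r)&(f["z_map"]>0)).astype(np.uint8)
    n,l,s,_=cv2.connectedComponentsWithStats(m)
    for i in range(1,n):
        if s[i,4]<amin: continue
        q=P[l==i];(c,rad)=cv2.minEnclosingCircle(q[:,:2].astype(np.float32));rc=cv2.minAreaRect(q[:,:2].astype(np.float32))
        print("  top",np.round(c,1),"R",round(rad,1),"mean",q.mean(0).round(1),"n",s[i,4],"rect",np.round(rc[0],1),np.round(rc[1],1),round(rc[2],1))
E
python3 - <<'E'
from h import *
for n in("w1","top1"):
    f=dict(np.load(f"pics/{n}.npz"));print(n)
    print(" caps");tops(f,144,175,(492,-300),135,8)
    print(" lid");tops(f,46,60,(492,-300),45)
    for k,a,z in(("red",(170,3,150,60),154),("yel",(22,34,150,60),162),("blue",(100,125,120,60),54)):
        for b in blobs(f,mask(f,*a),z,25,(150,90,380,240)): print(k,*b)
E
```

```text
w1
 caps
  top [ 421.2 -290.9] R 24.0 mean [ 421.6 -289.3  161.5] n 1304 rect [ 421.2 -290.7] [46.4 47. ] 10.2
  top [ 562.7 -290.5] R 17.0 mean [ 561.6 -289.8  153.8] n 582 rect [ 562.7 -290.6] [32.3 33.3] 61.3
  top [ 441.9 -360.4] R 15.9 mean [ 442.1 -359.3  149.1] n 448 rect [ 442.1 -360.2] [30.3 30.8] 75.4
 lid
  top [ 492.1 -300. ] R 45.0 mean [ 492.3 -298.4   53.9] n 2068 rect [ 492.8 -299.8] [64.  89.2] 14.3
red [308.5 173.2] [ 559.  -288.1] [31.4 39.7] 151.4 606.5
red [365.3 157.5] [ 620.  -256.5] [38.1 69.6] 112.2 933.5
yel [200.1 145.7] [ 421.8 -287.7] [50.6 45.4] 71.3 1263.0
yel [218.4 122.6] [ 437.9 -256.2] [ 6.3 24.4] 166.0 30.5
blue [254.5 154.7] [ 493.5 -301.7] [ 63.5 102. ] 105.2 2510.0
top1
 caps
  top [ 561.9 -287.7] R 18.2 mean [ 561.7 -285.7  153.2] n 89 rect [ 562.  -286.1] [30.8 31.8] 60.2
  top [ 419.9 -278.5] R 22.0 mean [ 417.2 -272.7  159.9] n 62 rect [ 418.8 -273.7] [42.8 20.4] 12.2
 lid
  top [ 492.5 -299.3] R 44.7 mean [ 494.4 -294.4   53.2] n 362 rect [ 493.9 -299.1] [64.1 87.7] 15.8
red [356.9 172.9] [ 560.6 -285.6] [29.6 32.8] 135.0 68.5
yel [354.7 216.6] [ 417.2 -274.7] [40.3 21.4] 17.5 44.5
blue [175.2 218.3] [414.6 313.4] [104.5  62.1] 82.4 509.5
blue [352.5 196.5] [ 492.2 -299.4] [ 63.  103.9] 105.3 427.0
```

```bash
python3 -c "
from h import *
print('cleaner');goal(562.5,-290.5,116,15)
print('spray');goal(421.2,-291,121,15)"
```

```text
cleaner
pos [ 489.9 -300.6  339.4] yaw 14.9 tilt [-0.001  0.    -1.   ] shift [-0.9   7.29 22.34] turn -0.1 j6 -47.6 t 1.5
spray
pos [ 489.9 -300.6  339.4] yaw 14.9 tilt [-0.001  0.    -1.   ] shift [ 2.68 -6.38 21.85] turn -0.1 j6 -47.6 t 1.5
```

```bash
python3 -m crank '1 -0.9 7.2 4; 1 -0.9 7.2 9 0' 2>&1 | tail -2; python3 -m crank '1 -0.9 7.2 4 0; 1 -0.9 7.2 9 0; 1 -0.9 7.2 14 0; 1 -0.9 7.2 18 0; 1 -0.9 7.2 21 0; 1 -0.9 7.2 22.3 0; 1 -0.9 7.2 22.3 0; 0 -0.9 7.2 22.3 0; 0 -0.9 7.2 22.3 0; 0 -0.9 7.2 22.3 0' 30;  python3 -c "
from h import *
goal(562.5,-290.5,116,15);goal(562.5,-290.5,316,15)"
```

```text
$[0]: bad value
clock: 2.75
tool_pos: [562.5, -290.7, 117.6]
eef_rot: [1.912, 2.491, 0.0]
wrist_force: [-0.1, 0.2, -1.1]
width: 61.3
grip_force: 0.0
pos [ 562.5 -290.7  117.6] yaw 15.0 tilt [ 0.001 -0.001 -1.   ] shift [0.02 0.   0.16] turn -0.0 j6 -43.4 t 2.75
pos [ 562.5 -290.7  117.6] yaw 15.0 tilt [ 0.001 -0.001 -1.   ] shift [  0.     0.02 -19.84] turn -0.0 j6 -43.4 t 2.75
```

```bash
python3 -m crank '0 0 0 0 0; 0 0 0 0 0; 0 0 0 0 0; 0 0 0 0 0; 0 0 0 0 0; 0 0 0 -1 0; 0 0 0 -4 0; 0 0 0 -8 0; 0 0 0 -13 0; 0 0 0 -18 0';  python3 -c "
from h import *
goal(659.6,-16,117,15)"
```

```text
clock: 4.0
tool_pos: [561.6, -290.3, 298.4]
eef_rot: [-1.913, -2.491, 0.0]
wrist_force: [0.9, -0.6, -1.7]
width: 33.9
grip_force: 30.0
pos [ 561.6 -290.3  298.4] yaw 15.0 tilt [-0.001  0.    -1.   ] shift [23.96 16.56 18.14] turn -0.0 j6 -43.4 t 4.0
```

```bash
python3 -m crank '0 2 1.4 0 0; 0 6 4 0 0; 0 10 7 0 0; 0 14.5 10 0 0; 0 19 13 0 0; 0 22 15.2 2 0; 0 23.9 16.5 6 0; 0 23.9 16.5 10 0; 0 23.9 16.5 13 0; 0 23.9 16.5 15 0' && python3 -m crank '0 0 0 1 0; 0 0 0 2 0; 0 0 0 2.7 0; 0 0 0 3.0 0; 0 0 0 3.1 0; 0 0 0 3.1 0; 0.6 0 0 3.1 0; 0.7 0 0 3.1 0; 0.8 0 0 3.1 0; 0.8 0 0 3.1 0';  python3 -c "
from h import *
goal(421.2,-291,121,15)"
```

```text
clock: 5.25
tool_pos: [659.0, -16.9, 145.3]
eef_rot: [-1.912, -2.491, 0.002]
wrist_force: [0.2, -0.7, -2.7]
width: 33.5
grip_force: 30.0
clock: 6.5
tool_pos: [659.8, -17.0, 115.8]
eef_rot: [1.913, 2.492, 0.0]
wrist_force: [0.3, 0.9, -0.8]
width: 68.6
grip_force: 0.0
pos [659.8 -17.  115.8] yaw 15.0 tilt [ 0.  0. -1.] shift [-20.3  -30.13  -0.52] turn -0.0 j6 -17.5 t 6.5
```

```bash
python3 -m crank '0.9 0 0 -4 0; 1 0 0 -8 0; 1 -3 -4.5 -9 0; 1 -6 -9 -9 0; 1 -9 -13.4 -9 0; 1 -12 -17.8 -9 0; 1 -15 -22.3 -9 0; 1 -18 -26.7 -9 0; 1 -20.3 -30.1 -9 0; 1 -20.3 -30.1 -9 0' && python3 -m crank '1 0 0 2 0; 1 0 0 5 0; 1 0 0 7.5 0; 1 0 0 8.5 0; 1 0 0 8.5 0; 0 0 0 8.5 0; 0 0 0 8.5 0; 0 0 0 8.5 0; 0 0 0 8.5 0; 0 0 0 8.5 0' && python3 -m crank '0 0 0 0 0; 0 0 0 0 0; 0 0 0 0 0; 0 0 0 0 0; 0 0 0 -1 0; 0 0 0 -4 0; 0 0 0 -8 0; 0 0 0 -13 0; 0 0 0 -18 0; 0 0 0 -18 0';  python3 -c "
from h import *
goal(490,-24,121,15)"
```

```text
clock: 7.75
tool_pos: [419.9, -292.5, 205.9]
eef_rot: [1.918, 2.488, -0.0]
wrist_force: [0.5, 0.3, 0.4]
width: 87.7
grip_force: 0.0
clock: 9.0
tool_pos: [421.5, -291.0, 120.8]
eef_rot: [1.913, 2.492, 0.0]
wrist_force: [-0.2, -0.2, 2.1]
width: 47.5
grip_force: 30.0
clock: 10.25
tool_pos: [423.1, -292.0, 304.8]
eef_rot: [1.908, 2.486, 0.001]
wrist_force: [0.5, -0.1, -3.1]
width: 47.8
grip_force: 30.0
pos [ 423.1 -292.   304.8] yaw 15.0 tilt [ 0.006 -0.004 -1.   ] shift [24.27 13.3  18.31] turn -0.0 j6 -50.9 t 10.25
```

```bash
python3 -m crank '0 2 1.1 0 0; 0 6 3.4 0 0; 0 10.5 5.9 0 0; 0 15 8.5 0 0; 0 19.5 11 0 0; 0 22.5 12.7 2 0; 0 24 13.5 6 0; 0 24 13.5 10 0; 0 24 13.5 13 0; 0 24 13.5 15 0' && python3 -m crank '0 0 0 1 0; 0 0 0 2 0; 0 0 0 2.7 0; 0 0 0 3.0 0; 0 0 0 3.1 0; 0 0 0 3.1 0; 0.7 0 0 3.1 0; 0.8 0 0 3.1 0; 1 0 0 3.1 0; 1 0 0 3.1 0';  python3 -c "
from h import *
goal(442,-360.3,111,15)"
```

```text
clock: 11.5
tool_pos: [487.6, -23.8, 147.8]
eef_rot: [-1.91, -2.489, 0.004]
wrist_force: [1.1, -0.5, -2.2]
width: 47.7
grip_force: 30.0
clock: 12.75
tool_pos: [489.9, -24.1, 119.8]
eef_rot: [1.913, 2.492, 0.0]
wrist_force: [0.0, 0.1, -0.7]
width: 84.3
grip_force: 0.0
pos [489.9 -24.1 119.8] yaw 15.0 tilt [ 0. -0. -1.] shift [-31.24 -13.32   0.88] turn -0.0 j6 -19.2 t 12.75
```

```bash
python3 -m crank '1 0 0 -4 0; 1 0 0 -8 0; 1 -4 -1.7 -8 0; 1 -8.5 -3.6 -8 0; 1 -13 -5.5 -8 0; 1 -17.5 -7.4 -8 0; 1 -22 -9.4 -8 0; 1 -27 -11.5 -8 0; 1 -31.2 -13.3 -8 0; 1 -31.2 -13.3 -8 0' && python3 -m crank '1 0 0 2 0; 1 0 0 5 0; 1 0 0 7.5 0; 1 0 0 8.8 0; 1 0 0 8.8 0; 0 0 0 8.8 0; 0 0 0 8.8 0; 0 0 0 8.8 0; 0 0 0 8.8 0; 0 0 0 8.8 0' && python3 -m crank '0 0 0 0 0; 0 0 0 0 0; 0 0 0 0 0; 0 0 0 0 0; 0 0 0 0 0; 0 0 0 -1 0; 0 0 0 -4 0; 0 0 0 -8 0; 0 0 0 -13 0; 0 0 0 -18 0';  python3 -c "
from h import *
goal(571,55,111,15)"
```

```text
clock: 14.0
tool_pos: [441.4, -362.6, 199.6]
eef_rot: [1.917, 2.488, -0.0]
wrist_force: [0.6, 0.3, -0.3]
width: 87.8
grip_force: 0.0
clock: 15.25
tool_pos: [442.0, -360.0, 111.8]
eef_rot: [1.913, 2.492, 0.0]
wrist_force: [-0.3, -0.1, -0.8]
width: 41.4
grip_force: 0.0
clock: 16.5
tool_pos: [441.6, -359.6, 293.6]
eef_rot: [-1.913, -2.492, -0.0]
wrist_force: [0.8, -0.1, -2.5]
width: 31.4
grip_force: 30.0
pos [ 441.6 -359.6  293.6] yaw 15.0 tilt [-0.  0. -1.] shift [36.71 23.21 18.27] turn -0.0 j6 -55.3 t 16.5
```

```bash
python3 -m crank '0 2 1.3 0 0; 0 6 3.8 0 0; 0 10.5 6.6 0 0; 0 15 9.5 0 0; 0 19.5 12.3 0 0; 0 24 15.2 0 0; 0 28.5 18 0 0; 0 33 20.9 0 0; 0 36.7 23.2 0 0; 0 36.7 23.2 2 0' && python3 -m crank '0 0 0 4 0; 0 0 0 8 0; 0 0 0 12 0; 0 0 0 14 0; 0 0 0 15.5 0; 0 0 0 16 0; 0 0 0 16 0; 0.7 0 0 16 0; 0.8 0 0 16 0; 1 0 0 16 0' && python3 -m crank '1 0 0 0 0; 1 0 0 0 0; 1 0 0 -6 0; 1 0 0 -12 0; 1 0 0 -18 0; 1 0 0 -20 0';  python3 -c "
from h import *
f=grab('top','top2');tops(f,138,175,(573,15),140,8)
print('view base');goal(414,313,300,-8);goal(414,313,300,82)"
```

```text
clock: 17.75
tool_pos: [572.8, 57.6, 273.3]
eef_rot: [1.907, 2.493, 0.005]
wrist_force: [-0.1, -0.1, -1.6]
width: 31.6
grip_force: 30.0
clock: 19.0
tool_pos: [571.6, 54.6, 112.2]
eef_rot: [1.913, 2.491, 0.001]
wrist_force: [-0.1, -0.4, 0.8]
width: 57.9
grip_force: 0.0
clock: 19.75
tool_pos: [572.8, 54.7, 316.2]
eef_rot: [1.91, 2.488, 0.007]
wrist_force: [-0.5, -1.2, -0.5]
width: 87.8
grip_force: 0.0
view base
pos [573.3  54.7 317.2] yaw 15.0 tilt [ 0.008  0.001 -1.   ] shift [29.07 -8.72  1.61] turn 23.0 j6 -10.7 t 19.8
pos [573.3  54.7 317.2] yaw 15.0 tilt [ 0.008  0.001 -1.   ] shift [29.07 -8.72  1.61] turn -67.0 j6 -10.7 t 19.8
```

View pics/top2.png

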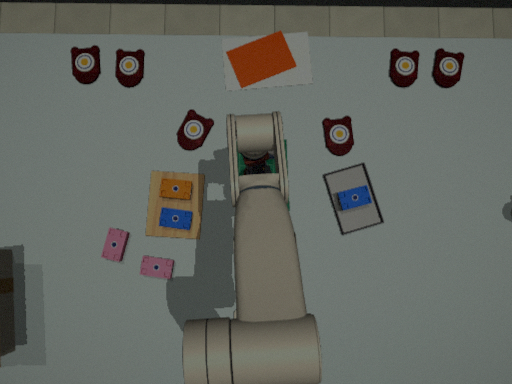

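The arm hides the mat in this view; the tray now holds only the blue box at (354,197). I'll view the base with the wrist camera and check the bottles on the mat from the side camera.

```bash
python3 -m crank '1 4 -1.2 1.6 5; 1 8.5 -2.5 1.6 10; 1 13 -3.9 1.6 15; 1 18 -5.4 1.6 23; 1 23 -6.9 1.6 23; 1 27 -8.1 1.6 23; 1 29 -8.7 1.6 23; 1 29 -8.7 1.6 23; 1 29 -8.7 1.6 23'
python3 - <<'E'
from h import *
goal(414,313,300,-8)
f=grab('wrist','w2');g=grab('side','side2')
print("base");tops(f,52,72,(414,313),62);print("blue");[print(*b) for b in blobs(f,mask(f,100,125,120,60),62)]
print("or");[print(*b) for b in blobs(f,mask(f,5,18,150,60),62)]
print("mat");tops(g,138,175,(573,15),140,8)
cv2.imwrite("pics/pair.png",cv2.hconcat([f["frame"][:,:,::-1][:, 90:450],g["frame"][:,:,::-1][100:,150:].copy() if 0 else cv2.resize(g["frame"][:,:,::-1][80:272,180:380],(400,384))]))
E
```

```text
clock: 20.92
tool_pos: [412.3, 311.6, 295.1]
eef_rot: [2.371, 2.06, -0.002]
wrist_force: [0.1, 0.8, -0.1]
width: 87.7
grip_force: 0.0
pos [412.3 311.6 295.1] yaw -8.0 tilt [-0.001 -0.001 -1.   ] shift [ 0.16  0.15 -0.49] turn -0.0 j6 43.8 t 20.93
base
  top [415.2 310.6] R 60.2 mean [415.9 312.7  61.5] n 3379 rect [415.7 310.9] [105.4  64.1] 82.6
blue
[328.5 149.4] [517.8 312.3] [11.3 12.2] 129.1 55.0
[255.6 158.6] [415.7 311.4] [102.8  63.1] 82.7 3169.5
[161.4   7. ] [328.3 513.9] [12.8 12.1] 76.9 89.0
or
[328.1 147.1] [516.8 313.2] [103.9  65.7] 84.5 3407.5
mat
  top [658.3 -14.2] R 18.4 mean [655.3 -13.1 148.9] n 94 rect [657.6 -14.5] [32.6 32.9] 33.9
  top [488.9 -21.3] R 25.5 mean [482.9 -16.7 155.7] n 238 rect [487.4 -21.3] [47.9 46. ] 8.0
  top [568.4  54.9] R 15.5 mean [566.4  55.9 146.2] n 72 rect [568.4  54.2] [22.6 29.4] 45.7
```

View pics/pair.png

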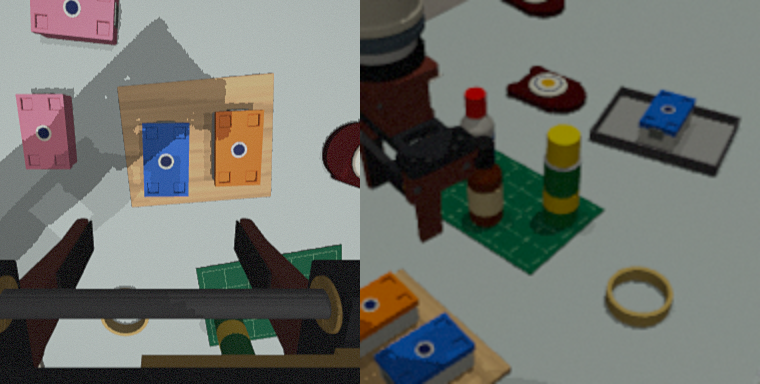

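Both bottles and the can stand upright on the mat; the base lid is at w2 pixel (256,159). Next I'll go back over the tray and grip the box, then open and look again. This calibrates the camera's lateral bias, because the gripper centres the box on the TCP.

Run:
```python
from h import *
goal(493,-300.5,300,15.2)
for n,z,xy in(("w1",54,(493,-300)),("w2",62,(415,312))):
    f=dict(np.load(f"pics/{n}.npz"));print(n)
    for r in(62,75):tops(f,z-6,z+6,xy,r,200)
    m=mask(f,100,125,120,60)
    for b in blobs(f,m,z,500): print(*b)
    # medallion: white ring inside the lid
    c=max(cv2.findContours(m,0,1)[0],key=cv2.contourArea);k=cv2.drawContours(np.zeros_like(m),[c],-1,1,-1)
    h=cv2.cvtColor(f["frame"],cv2.COLOR_RGB2HSV);w=((h[...,1]<100)&(h[...,2]>90)&(cv2.erode(k,np.ones((9,9)))>0)).astype(np.uint8)
    for c in cv2.findContours(w,0,1)[0]:
        if cv2.contourArea(c)>20:print("med",ray(f,cv2.minEnclosingCircle(c)[0],z).round(1),cv2.contourArea(c))
```

```text
pos [412.6 311.4 295.4] yaw -8.1 tilt [-0. -0. -1.] shift [-59.45  16.57  -0.44] turn -23.3 j6 43.8 t 21.02
w1
  top [ 493.7 -302.8] R 59.5 mean [ 493.4 -301.2   53.7] n 2637 rect [ 493.7 -302. ] [ 64. 105.] 15.3
  top [ 494.2 -303.1] R 60.1 mean [ 493.4 -301.3   53.7] n 2639 rect [ 493.7 -302.1] [ 64.  105.1] 15.3
[254.5 154.7] [ 493.5 -301.7] [ 63.5 102. ] 105.2 2510.0
med [[ 493.9 -302.9]] 144.0
w2
  top [415.2 310.6] R 60.2 mean [415.9 312.1  61.6] n 3327 rect [415.7 310.9] [105.4  64.1] 82.6
  top [415.2 310.6] R 60.2 mean [415.9 312.1  61.6] n 3327 rect [415.7 310.9] [105.4  64.1] 82.6
[255.6 158.6] [415.7 311.4] [102.8  63.1] 82.7 3169.5
med [[415.6 310.3]] 185.5
```

```bash
python3 -m crank '1 -5 1.4 -1 0; 1 -11 3 -1 -3; 1 -17 4.7 -1 -6; 1 -23 6.4 -1 -9; 1 -29 8 -1 -12; 1 -35 9.7 -1 -15; 1 -41 11.4 -1 -18; 1 -47 13 -1 -21; 1 -53 14.7 -1 -23.4; 1 -59.6 16.6 -0.5 -23.4'; python3 -m crank '1 0 0 0 0; 1 0 0 0 0; 1 0 0 0 0'; python3 -c "
from h import *
f=grab('wrist','w3');tops(f,48,60,(493,-302),75,200)
for b in blobs(f,mask(f,100,125,120,60),54,500): print(*b)
goal(493.7,-302.2,16,15.3)"
```

```text
clock: 22.28
tool_pos: [492.1, -298.1, 301.5]
eef_rot: [1.905, 2.496, 0.0]
wrist_force: [0.6, 0.0, 0.2]
width: 87.8
grip_force: 0.0
clock: 22.65
tool_pos: [492.3, -293.9, 301.2]
eef_rot: [-1.903, -2.499, -0.0]
wrist_force: [0.5, 0.1, 0.7]
width: 87.9
grip_force: 0.0
  top [ 493.9 -302.8] R 60.3 mean [ 493.4 -301.    53.7] n 3070 rect [ 493.6 -301.9] [ 64.  105.1] 15.5
[252.7 162.8] [ 493.7 -302.1] [ 63.6 103.6] 105.4 2970.0
pos [ 492.4 -293.8  301.4] yaw 15.4 tilt [ 0.  0. -1.] shift [-0.85 -0.1  28.54] turn 0.1 j6 -47.5 t 22.7
```

```bash
python3 -m crank '1 -0.4 0 6 0; 1 -0.8 -0.1 12 0; 1 -0.8 -0.1 18 0; 1 -0.8 -0.1 22 0; 1 -0.8 -0.1 25.5 0; 1 -0.8 -0.1 27.5 0; 1 -0.8 -0.1 28.4 0; 1 -0.8 -0.1 28.4 0; 0.5 -0.8 -0.1 28.4 0; 0.5 -0.8 -0.1 28.4 0' 20 && python3 -m crank '0.5 0 0 0 0; 0.5 0 0 0 0; 0.5 0 0 0 0; 0.5 0 0 0 0; 1 0 0 0 0; 1 0 0 0 0; 1 0 0 0 0; 1 0 0 -1 0; 1 0 0 -6 0; 1 0 0 -12 0' && python3 -m crank '1 0 0 -6 0; 1 0 0 -12 0; 1 0 0 -16.4 0; 1 0 0 -16.4 0; 1 0 0 -16.4 0'
python3 - <<'E'
from h import *
goal(493.7,-302.2,16,15.3)
f=grab('wrist','w4');tops(f,48,60,(493,-302),75,200)
for b in blobs(f,mask(f,100,125,120,60),54,500): print(*b)
E
```

```text
clock: 23.95
tool_pos: [494.3, -303.2, 18.2]
eef_rot: [1.903, 2.497, 0.0]
wrist_force: [-1.1, 0.8, -0.4]
width: 71.6
grip_force: 0.0
clock: 25.2
tool_pos: [492.9, -302.3, 138.0]
eef_rot: [-1.903, -2.497, 0.0]
wrist_force: [1.0, -0.8, -0.1]
width: 88.0
grip_force: 0.0
clock: 25.82
tool_pos: [493.1, -302.4, 300.7]
eef_rot: [-1.904, -2.498, 0.0]
wrist_force: [-0.4, 0.6, -0.4]
width: 87.9
grip_force: 0.0
pos [ 493.1 -302.4  300.7] yaw 15.4 tilt [-0.001  0.    -1.   ] shift [-1.000e-02  8.000e-02  2.847e+01] turn 0.1 j6 -48.1 t 25.82
  top [ 494.5 -303. ] R 60.4 mean [ 493.7 -301.1   53.7] n 3112 rect [ 494.  -301.9] [ 64.  105.3] 15.3
[254.  156.8] [ 493.9 -301.4] [ 63.6 102.2] 105.4 2998.0
```

```bash
python3 -m crank '1 0 0 6 0; 1 0 0 12 0; 1 0 0 18 0; 1 0 0 23 0; 1 0 0 26.5 0; 1 0 0 28 0; 1 0 0 28.4 0; 1 0 0 28.4 0; 0.3 0 0 28.4 0; 0.3 0 0 28.4 0' 35 && python3 -m crank '0.3 0 0 0 0; 0.3 0 0 0 0; 0.3 0 0 0 0' && python3 -m crank '0.3 0 0 0 0; 0.3 0 0 -1 0; 0.3 0 0 -4 0; 0.3 0 0 -9 0; 0.3 0 0 -14 0; 0.3 0 0 -19 0; 0.3 0 0 -23 0; 0.3 0 0 -25 0; 0.3 0 0 -25 0; 0.3 0 0 -25 0'
python3 - <<'E'
from h import *
goal(415.7,310.8,69,-7.35)
E
```

```text
clock: 27.12
tool_pos: [494.3, -303.2, 18.2]
eef_rot: [1.903, 2.497, 0.0]
wrist_force: [-0.3, 0.6, 0.5]
width: 71.4
grip_force: 0.0
clock: 27.5
tool_pos: [494.1, -303.0, 17.9]
eef_rot: [1.904, 2.498, 0.0]
wrist_force: [-0.3, 1.8, 6.8]
width: 63.8
grip_force: 35.0
clock: 28.75
tool_pos: [492.9, -302.3, 265.9]
eef_rot: [-1.903, -2.497, 0.0]
wrist_force: [-1.0, 0.8, -3.0]
width: 63.7
grip_force: 35.0
pos [ 492.9 -302.3  265.9] yaw 15.4 tilt [-0.002  0.001 -1.   ] shift [61.13  8.84 19.78] turn 22.7 j6 -48.1 t 28.75
```

```bash
python3 -m crank '0.3 3 0.4 0 0; 0.3 8 1.2 0 0; 0.3 14 2 0 3; 0.3 20 2.9 0 6; 0.3 26 3.8 0 9; 0.3 32 4.6 0 12; 0.3 38 5.5 0 15; 0.3 44 6.4 0 18; 0.3 50 7.2 0 21; 0.3 55 8 0 22.7' && python3 -m crank '0.3 0 0 0 0; 0.3 0 0 0 0; 0.3 0 0 0 0'
python3 - <<'E'
from h import *
goal(415.7,310.8,70.3,-7.35)
E
```

```text
clock: 30.0
tool_pos: [423.5, 250.5, 265.7]
eef_rot: [-2.359, -2.074, 0.004]
wrist_force: [1.5, -0.4, -2.5]
width: 63.8
grip_force: 35.0
clock: 30.38
tool_pos: [424.8, 247.4, 266.5]
eef_rot: [-2.36, -2.073, 0.002]
wrist_force: [-0.8, -0.9, -3.2]
width: 63.6
grip_force: 35.0
pos [424.8 247.4 266.5] yaw -7.4 tilt [-0.001 -0.001 -1.   ] shift [ 6.19 -1.7  19.62] turn -0.1 j6 36.2 t 30.38
```

```bash
python3 -m crank '0.3 2 -0.6 0 0; 0.3 5 -1.4 2 0; 0.3 6.2 -1.7 6 0; 0.3 6.2 -1.7 10 0; 0.3 6.2 -1.7 13.5 0; 0.3 6.2 -1.7 15.5 0; 0.3 6.2 -1.7 16.6 0; 0.3 6.2 -1.7 16.6 0; 0.3 6.2 -1.7 16.6 0; 0.3 6.2 -1.7 16.6 0'
python3 - <<'E'
from h import *
goal(415.7,310.8,70.3,-7.35)
f=grab('wrist','w5')
E
```

```text
clock: 31.62
tool_pos: [416.6, 312.7, 102.1]
eef_rot: [2.359, 2.075, 0.003]
wrist_force: [0.6, 0.5, -2.9]
width: 63.7
grip_force: 35.0
pos [416.6 312.7 102.1] yaw -7.3 tilt [ 0.001  0.001 -1.   ] shift [-0.2  -0.07  3.18] turn 0.0 j6 42.9 t 31.62
```

View pics/w5.png

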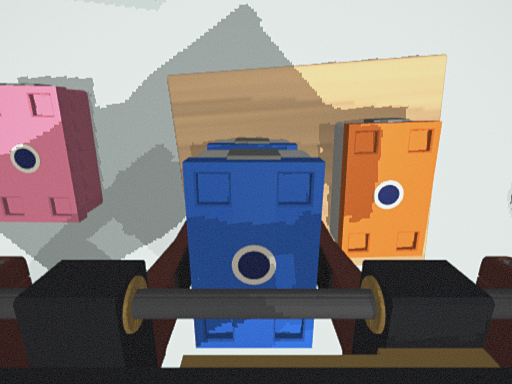

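The held lid (corners about (185,158) to (324,158)) sits above the base, whose rear edge shows at row 143, columns 208–297. I'll measure both in the tool frame.

Run:
```python
from h import *
f=dict(np.load("pics/w5.npz"));P=cloud(f);c=np.array([415.9,311.8]);a=np.radians(-7.35)
ex=np.array([-np.sin(a),np.cos(a)]);ey=np.array([np.cos(a),np.sin(a)])
Q=np.stack([(P[...,:2]-c)@ex,(P[...,:2]-c)@ey,P[...,2]],-1)
m=mask(f,100,125,120,40)>0
def rep(n,s):
    q=Q[s];print(n,len(q),"z",np.median(q[:,2]).round(1),"x",np.percentile(q[:,0],[1,50,99]).round(1),"y",np.percentile(q[:,1],[1,50,99]).round(1))
    return
n=(abs(Q[...,0])<70)&(abs(Q[...,1])<45)&m
for lo,hi in((125,150),(55,66)):
    s=n&(Q[...,2]>lo)&(Q[...,2]<hi);rep((lo,hi),s)
    r=cv2.minAreaRect(P[s][:,:2].astype(np.float32));print(np.round(r[0],1),np.round(r[1],1),round(r[2],1))
    q=Q[s]
    for y in(-25,-10,0,10,25):
        k=q[abs(q[:,1]-y)<3]
        if len(k)>3:print("  edge x at y",y,np.sort(k[:,0])[-3:].round(1))
```

```text
(125, 150) 19953 z 138.2 x [-48.8  20.   53.5] y [-30.3   1.3  32.3]
[417.2 313.1] [104.8  64.6] 82.8
  edge x at y -25 [53.7 53.7 53.8]
  edge x at y -10 [53.7 53.7 53.9]
  edge x at y 0 [53.6 53.7 53.7]
  edge x at y 10 [53.6 53.7 53.7]
  edge x at y 25 [53.7 53.7 53.7]
(55, 66) 491 z 62.0 x [47.5 49.6 50.6] y [-31.4  -0.6  31.1]
[421.9 360.6] [ 3.5 63.1] 82.7
  edge x at y -25 [50.6 50.6 50.7]
  edge x at y -10 [50.6 50.6 50.9]
  edge x at y 0 [50.6 50.6 50.7]
  edge x at y 10 [50.5 50.5 50.6]
  edge x at y 25 [50.5 50.5 50.6]
```

```bash
python3 -m crank '0.3 -0.28 -0.1 0 0; 0.3 -0.28 -0.1 0 0; 0.3 -0.28 -0.1 1 0; 0.3 -0.28 -0.1 1.8 0; 0.3 -0.28 -0.1 2.2 0; 0.3 -0.28 -0.1 2.4 0; 0.3 -0.28 -0.1 2.6 0; 0.3 -0.28 -0.1 2.8 0; 0.3 -0.28 -0.1 2.9 0; 0.3 -0.28 -0.1 2.9 0' && python3 -m crank '0.3 0 0 0.1 0; 0.3 0 0 0.2 0; 0.3 0 0 0.2 0'
python3 - <<'E'
from h import *
goal(415.7,310.8,70.3,-7.35)
E
```

```text
clock: 32.92
tool_pos: [414.7, 309.7, 72.2]
eef_rot: [2.359, 2.075, 0.0]
wrist_force: [-0.5, -0.3, -2.8]
width: 63.7
grip_force: 35.0
clock: 33.3
tool_pos: [414.9, 309.9, 70.8]
eef_rot: [2.359, 2.075, 0.001]
wrist_force: [-2.0, -0.6, 5.4]
width: 63.9
grip_force: 35.0
pos [414.9 309.9  70.8] yaw -7.3 tilt [ 0.  0. -1.] shift [0.1  0.07 0.05] turn 0.0 j6 42.8 t 33.3
```

```bash
python3 -m crank '0.6 0 0 0 0; 0.7 0 0 0 0; 0.8 0 0 0 0; 1 0 0 0 0; 1 0 0 0 0; 1 0 0 0 0; 1 0 0 -2 0; 1 0 0 -7 0; 1 0 0 -13 0; 1 0 0 -19 0' && python3 -m crank '1 0 0 -5 0; 1 0 0 -6 0; 1 0 0 -6 0; 1 0 0 -6 0'
python3 - <<'E'
from h import *
f=grab('wrist','w6');g=grab('side')
tops(f,98,115,(415.7,311),75,200)
for b in blobs(f,mask(f,100,125,120,60),107,500): print(*b)
P=cloud(f);s=(mask(f,100,125,120,60)>0)&(np.hypot(P[...,0]-415,P[...,1]-311)<60);print("lid z",np.median(P[s][:,2]))
q=P[s];A=np.c_[q[:,:2]-q[:,:2].mean(0),np.ones(len(q))];print("tilt",np.linalg.lstsq(A,q[:,2],rcond=None)[0])
cv2.imwrite("pics/stack.png",cv2.resize(g["frame"][200:320,120:280,::-1],None,fx=4,fy=4,interpolation=cv2.INTER_CUBIC))
goal(659.5,-16.6,116,15)
E
```

```text
clock: 34.55
tool_pos: [414.4, 309.5, 261.9]
eef_rot: [-2.359, -2.075, 0.001]
wrist_force: [-0.1, 1.0, 0.3]
width: 87.6
grip_force: 0.0
clock: 35.05
tool_pos: [413.9, 309.2, 318.2]
eef_rot: [-2.359, -2.075, 0.005]
wrist_force: [-0.8, -0.2, 0.7]
width: 87.6
grip_force: 0.0
  top [415.3 309.8] R 60.4 mean [415.6 312.1 106.6] n 3805 rect [415.5 310.5] [106.3  64.1] 82.6
[254.6 159.2] [415.5 312.2] [106.2  63.1] 82.9 3597.0
lid z 107.02947674833135
tilt [-4.79649442e-03 -3.85959694e-02  1.05759890e+02]
pos [414.  309.3 318.3] yaw -7.3 tilt [-0.003 -0.002 -1.   ] shift [-29.14  28.55  20.23] turn -22.3 j6 42.8 t 35.15
```

View pics/stack.png

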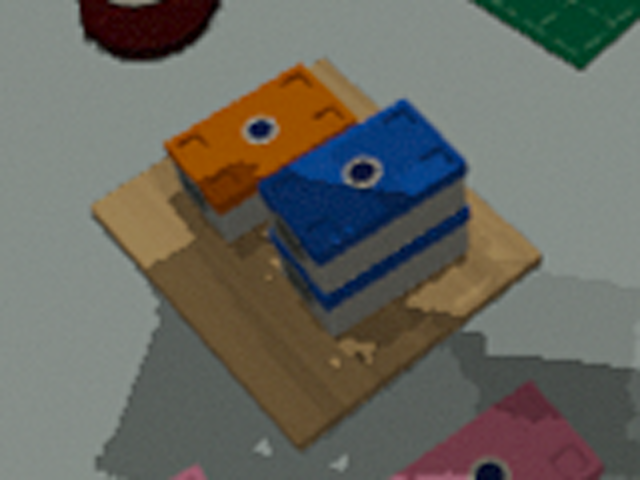

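The box sits flush on the base: lid at 107 mm, which is 62+45 mm, and no gap in the side view. Now I'll fetch the cleaner.

```bash
python3 - <<'E'
from h import *
f=dict(np.load("pics/w6.npz"));P=cloud(f);m=cv2.erode(mask(f,100,125,120,60),np.ones((7,7)));s=(m>0)&(abs(P[...,2]-107)<4)&(np.hypot(P[...,0]-415,P[...,1]-311)<60);q=P[s]
print("tilt",np.linalg.lstsq(np.c_[q[:,:2]-q[:,:2].mean(0),np.ones(len(q))],q[:,2],rcond=None)[0])
E
python3 -m crank '1 -4 3.9 3 -4; 1 -8 7.8 6 -8; 1 -12.5 12.2 9 -12; 1 -17 16.6 9 -16; 1 -21 20.6 9 -20; 1 -25 24.5 9 -22.3; 1 -29.1 28.5 9 -22.3; 1 -29.1 28.5 9 -22.3; 1 -29.1 28.5 9 -22.3; 1 -29.1 28.5 9 -22.3'
python3 - <<'E'
from h import *
goal(659.5,-16.6,116,15)
f=grab('wrist','w7');tops(f,138,175,(573,15),150,8)
E
```

```text
tilt [ 1.60436400e-03 -1.66490464e-03  1.07045395e+02]
clock: 36.4
tool_pos: [659.3, -14.0, 229.6]
eef_rot: [-1.911, -2.492, 0.001]
wrist_force: [-0.4, -0.1, 0.7]
width: 87.8
grip_force: 0.0
pos [659.3 -14.  229.6] yaw 15.0 tilt [-0.001  0.    -1.   ] shift [-0.26 -0.03 11.36] turn 0.0 j6 -17.3 t 36.4
  top [572.   54.2] R 15.9 mean [573.1  54.5 147.7] n 1325 rect [572.2  54.1] [31.1 31.2] 41.1
  top [489.8 -23.2] R 24.5 mean [494.  -20.8 158.2] n 3379 rect [490.3 -23.5] [47.  47.3] 83.5
  top [660.4 -16.9] R 16.9 mean [660.  -15.1 152.3] n 1187 rect [660.4 -16.8] [32.7 33.3] 73.1
```

```bash
python3 -m crank '1 -0.3 0 4 0; 1 -0.3 0 8 0; 1 -0.3 0 10.5 0; 1 -0.3 0 11.3 0; 1 -0.3 0 11.3 0; 0 -0.3 0 11.3 0; 0 -0.3 0 11.3 0; 0 -0.3 0 11.3 0; 0 -0.3 0 11.3 0; 0 -0.3 0 11.3 0' 30 && python3 -m crank '0 0 0 0 0; 0 0 0 0 0; 0 0 0 0 0; 0 0 0 0 0; 0 0 0 0 0; 0 0 0 -1 0; 0 0 0 -4 0; 0 0 0 -8 0; 0 0 0 -13 0; 0 0 0 -18 0'
python3 - <<'E'
from h import *
goal(562.5,-290.5,117,15)
E
```

```text
clock: 37.7
tool_pos: [661.1, -18.1, 117.2]
eef_rot: [1.913, 2.492, 0.0]
wrist_force: [0.3, -0.4, -0.3]
width: 41.6
grip_force: 0.0
clock: 38.95
tool_pos: [660.7, -18.1, 299.0]
eef_rot: [-1.913, -2.492, 0.0]
wrist_force: [0.7, 0.4, -2.1]
width: 33.8
grip_force: 30.0
pos [660.7 -18.1 299. ] yaw 15.0 tilt [-0.  0. -1.] shift [-23.78 -16.52  18.2 ] turn -0.0 j6 -17.6 t 38.95
```

```bash
python3 -m crank '0 -2 -1.4 0 0; 0 -6 -4.2 0 0; 0 -10 -7 0 0; 0 -14.5 -10 0 0; 0 -19 -13.2 0 0; 0 -22 -15.3 0 0; 0 -23.8 -16.5 3 0; 0 -23.8 -16.5 8 0; 0 -23.8 -16.5 12 0; 0 -23.8 -16.5 14.5 0' && python3 -m crank '0 0 0 1 0; 0 0 0 2 0; 0 0 0 2.8 0; 0 0 0 3.2 0; 0 0 0 3.4 0; 0 0 0 3.4 0; 0.7 0 0 3.4 0; 0.8 0 0 3.4 0; 1 0 0 3.4 0; 1 0 0 3.4 0' && python3 -m crank '1 0 0 0 0; 1 0 0 -4 0; 1 0 0 -8 0';  python3 -c "
from h import *
goal(490.2,-23.6,120,15)"
```

```text
clock: 40.2
tool_pos: [560.4, -290.3, 148.5]
eef_rot: [-1.911, -2.487, 0.002]
wrist_force: [-0.0, -0.1, -2.3]
width: 33.5
grip_force: 30.0
clock: 41.45
tool_pos: [563.2, -290.7, 118.3]
eef_rot: [1.913, 2.492, 0.0]
wrist_force: [-0.0, 0.7, -0.4]
width: 70.0
grip_force: 0.0
clock: 41.82
tool_pos: [562.8, -290.5, 198.5]
eef_rot: [-1.912, -2.491, 0.0]
wrist_force: [-0.2, -0.2, -0.1]
width: 87.8
grip_force: 0.0
pos [ 562.8 -290.5  198.5] yaw 15.0 tilt [-0.001  0.001 -1.   ] shift [27.65 -0.11  7.88] turn -0.0 j6 -43.4 t 41.83
```

Cleaner is back. Spray next.

```bash
python3 -m crank '1 4 0 -0.5 0; 1 9 0 -0.5 0; 1 14 0 -0.5 0; 1 19 0 -0.5 0; 1 24 -0.1 -0.5 0; 1 27.7 -0.1 -0.5 0; 1 27.7 -0.1 1 0; 1 27.7 -0.1 4 0; 1 27.7 -0.1 7 0; 1 27.7 -0.1 7.8 0' && python3 -m crank '1 0 0 0 0; 0 0 0 0 0; 0 0 0 0 0; 0 0 0 0 0; 0 0 0 0 0; 0 0 0 0 0; 0 0 0 0 0; 0 0 0 0 0; 0 0 0 0 0; 0 0 0 0 0' && python3 -m crank '0 0 0 -1 0; 0 0 0 -4 0; 0 0 0 -8 0; 0 0 0 -13 0; 0 0 0 -17 0; 0 0 0 -17 0';  python3 -c "
from h import *
goal(421.2,-291,121,15)"
```

```text
clock: 43.08
tool_pos: [489.5, -24.1, 118.1]
eef_rot: [-1.912, -2.489, 0.003]
wrist_force: [0.6, -0.8, -0.0]
width: 88.0
grip_force: 0.0
clock: 44.32
tool_pos: [490.7, -23.3, 120.3]
eef_rot: [1.913, 2.492, 0.0]
wrist_force: [-1.7, -0.3, 5.6]
width: 47.8
grip_force: 30.0
clock: 45.08
tool_pos: [492.3, -23.4, 293.2]
eef_rot: [1.91, 2.488, 0.006]
wrist_force: [0.1, -0.2, -2.7]
width: 47.6
grip_force: 29.9
pos [492.3 -23.4 293.2] yaw 15.0 tilt [ 0.006 -0.    -1.   ] shift [-23.98 -13.89  17.19] turn -0.0 j6 -19.1 t 45.08
```

```bash
python3 -m crank '0 -2 -1.1 0 0; 0 -6 -3.4 0 0; 0 -10.5 -5.9 0 0; 0 -15 -8.5 0 0; 0 -19.5 -11 0 0; 0 -22.5 -12.8 0 0; 0 -24 -13.6 3 0; 0 -24 -13.6 8 0; 0 -24 -13.6 11 0; 0 -24 -13.6 13.5 0' && python3 -m crank '0 0 0 1 0; 0 0 0 2 0; 0 0 0 2.8 0; 0 0 0 3.2 0; 0 0 0 3.4 0; 0 0 0 3.4 0; 0.7 0 0 3.4 0; 0.8 0 0 3.4 0; 1 0 0 3.4 0; 1 0 0 3.4 0' && python3 -m crank '1 0 0 0 0; 1 0 0 -4 0; 1 0 0 -8 0';  python3 -c "
from h import *
goal(572.1,54.2,112,15)"
```

```text
clock: 46.32
tool_pos: [419.4, -289.2, 151.9]
eef_rot: [-1.911, -2.488, 0.0]
wrist_force: [-0.3, -0.9, -1.9]
width: 47.8
grip_force: 29.9
clock: 47.58
tool_pos: [421.3, -290.4, 121.2]
eef_rot: [1.913, 2.492, 0.0]
wrist_force: [-0.5, -0.1, 0.1]
width: 84.5
grip_force: 0.0
clock: 47.95
tool_pos: [420.9, -290.0, 201.7]
eef_rot: [-1.912, -2.491, 0.0]
wrist_force: [0.1, -1.1, -0.5]
width: 88.1
grip_force: 0.0
pos [ 420.9 -290.   201.7] yaw 15.0 tilt [-0.001  0.001 -1.   ] shift [29.34 23.51  8.98] turn -0.0 j6 -50.9 t 47.95
```

```bash
python3 -m crank '1 4 3.2 0 0; 1 8 6.4 0 0; 1 12.5 10 0 0; 1 17 13.6 0 0; 1 21.5 17.2 0 0; 1 26 20.8 0 0; 1 29.4 23.5 1 0; 1 29.4 23.5 4 0; 1 29.4 23.5 7 0; 1 29.4 23.5 9 0' && python3 -m crank '1 0 0 0 0; 1 0 0 0 0; 0 0 0 0 0; 0 0 0 0 0; 0 0 0 0 0; 0 0 0 0 0; 0 0 0 0 0; 0 0 0 0 0; 0 0 0 0 0; 0 0 0 0 0' && python3 -m crank '0 0 0 0 0; 0 0 0 0 0; 0 0 0 0 0; 0 0 0 -1 0; 0 0 0 -4 0; 0 0 0 -8 0; 0 0 0 -13 0; 0 0 0 -18 0; 0 0 0 -18 0';  python3 -c "
from h import *
goal(442,-360.3,112,15)"
```

```text
clock: 49.2
tool_pos: [571.6, 54.6, 109.6]
eef_rot: [-1.912, -2.492, 0.002]
wrist_force: [0.3, 0.5, 0.1]
width: 87.9
grip_force: 0.0
clock: 50.45
tool_pos: [572.2, 54.4, 111.1]
eef_rot: [-1.913, -2.492, 0.0]
wrist_force: [-0.1, -0.3, -0.2]
width: 31.4
grip_force: 30.0
clock: 51.58
tool_pos: [574.6, 54.6, 296.2]
eef_rot: [1.909, 2.487, 0.009]
wrist_force: [0.6, -0.4, -2.1]
width: 31.1
grip_force: 30.0
pos [574.6  54.6 296.2] yaw 15.0 tilt [ 0.009  0.001 -1.   ] shift [-36.62 -23.7   18.27] turn -0.0 j6 -10.7 t 51.58
```

```bash
python3 -m crank '0 -2 -1.3 0 0; 0 -6 -3.8 0 0; 0 -10.5 -6.7 0 0; 0 -15 -9.5 0 0; 0 -19.5 -12.4 0 0; 0 -24 -15.2 0 0; 0 -28.5 -18.1 0 0; 0 -33 -21 0 0; 0 -36.7 -23.3 0 0; 0 -36.7 -23.3 2 0' && python3 -m crank '0 0 0 4 0; 0 0 0 8 0; 0 0 0 12 0; 0 0 0 14 0; 0 0 0 15.3 0; 0 0 0 15.7 0; 0 0 0 15.7 0; 0.7 0 0 15.7 0; 0.8 0 0 15.7 0; 1 0 0 15.7 0' && python3 -m crank '1 0 0 0 0; 1 0 0 0 0; 1 0 0 -5 0; 1 0 0 -10 0; 1 3 2 -16 0; 1 6 4 -20 0; 1 6 4 -20 0';  python3 - <<'E'
from h import *
goal(492,-300,340,15)
f=grab('wrist','w8');tops(f,140,175,(492,-300),135,8)
g=grab('side','end')
E
```

```text
clock: 52.82
tool_pos: [441.1, -363.3, 270.9]
eef_rot: [1.917, 2.487, -0.001]
wrist_force: [0.4, -0.3, -3.2]
width: 31.8
grip_force: 30.0
clock: 54.08
tool_pos: [442.3, -360.6, 114.7]
eef_rot: [1.912, 2.491, -0.0]
wrist_force: [-0.2, 0.1, 0.5]
width: 57.9
grip_force: 0.0
clock: 54.95
tool_pos: [467.4, -291.4, 318.3]
eef_rot: [1.905, 2.488, 0.001]
wrist_force: [0.7, -1.5, -0.7]
width: 87.6
grip_force: 0.0
pos [ 467.4 -291.4  318.3] yaw 15.1 tilt [ 0.007 -0.004 -1.   ] shift [-1.49  2.16 -2.15] turn 0.1 j6 -48.3 t 54.95
  top [ 420.6 -291.3] R 24.1 mean [ 421.1 -289.   161.2] n 1442 rect [ 421.  -290.9] [46.6 46.8] 58.8
  top [ 562.6 -289.7] R 16.8 mean [ 561.  -288.5  153.2] n 674 rect [ 562.3 -289.7] [32.4 32.7] 26.9
  top [ 442.4 -360.9] R 16.0 mean [ 442.4 -359.1  148.6] n 512 rect [ 442.2 -360.4] [30.8 31. ] 62.7
```

View pics/end.png

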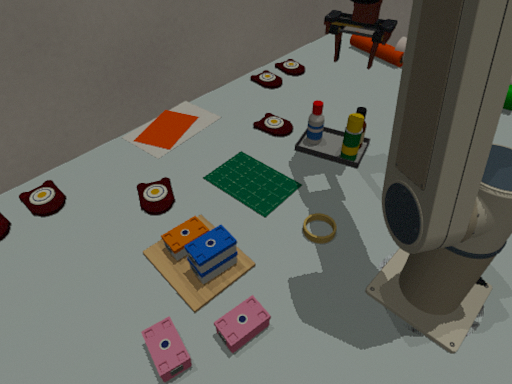

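The final view shows the stack on the board at (212,250). The cleaner, can and primer are upright in the tray around (335,135), each within about 1 mm of its starting spot, and the gripper is clear.

```bash
python3 -m crank '1 0 0 0 0; 1 0 0 0 0; 1 0 0 0 0; 1 0 0 0 0' | head -1; python3 -c "
from station import manip
print(manip.job_done())"
```

```text
clock: 55.55
the job is handed in; nothing more can be done
None
```

The job is handed in after 55.6 s: the box is seated on the blue-lidded base, and the cleaner, primer and spray can are back upright in the tray, each within about 1 mm of its starting spot by camera; the hand-in returned no verdict.

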